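# Point-and-check, then close the vacuum vent

### The arm

A 6-joint arm with a two-finger parallel gripper is mounted at the origin on the work surface. World frame = base frame: x ahead of the robot, y to its left, z up, the work surface at z = 0. Lengths are in m, angles in rad, forces in N, time in s.
With the tool pointing down it reaches from about 0.25 to 0.8 m from the base axis. Payload 8.5 kg.
Tool frame: the origin (TCP) lies between the finger pads, 19 mm behind the fingertips; this is the grasp point; z points along the fingers, y is the line along which they close (so a half turn about z gives the same grasp; the last joint's range is limited). The gripper opens to 85 mm and grips with 20 to 120 N. Pads are 22 mm wide; open, the fingers measure 114 mm over their backs; the gripper's body (76 mm by 85 mm) begins 54 mm behind the grasp point. The pads swing forward as they close: fully open they stand 13 mm farther back than shut.
Start: joints at [1.21, 0.238, -0.013, 1.319, 0, 1.571], TCP at [0.185, 0.491, 0.25] pointing down, gripper open.
Joint ranges: [-2.66, 2.66], [-1.03, 1.9], [-1.14, 1.46], [-1.82, 2.27], [-1.45, 1.34], [-3.14, 3.14]. Speed limits (rad/s): [2.22, 2.22, 2.79, 3.14, 3.14, 3.14].

### API

Orientations are given as [roll, pitch, yaw] about the fixed x, y, z axes, in that order (R = Rz(yaw) Ry(pitch) Rx(roll)).
In Python, from workcell import bot gives the robot as it stands.
- The arm moves only by the tool jog_arm, never from a script. Its arguments are lists of equal length, an entry for each row: "translation": the shift along the tool's x, y, z normalised to -1 to 1, where 1 is 2 cm, a list of three; "twist": the turn, a rotation vector about the tool's x, y, z normalised to -1 to 1, where 1 is 5 degrees, a list of three; "claw": the closure, from -1 (fully open) to 1 (shut). A call has 1 to 20 rows; each row shifts and turns the commanded pose from where the row before left it, along the tool's axes as they then stand; what a row does not reach is not made up. A row lasts 1/8 s, in which the tool goes at most 62.5 mm and 10.7 degrees, less where a joint would pass 70% of its speed; a pose out of reach is approached as far as the arm can. A call with a number of a shift or a turn outside -1 to 1 is refused whole. A call with a gripper value outside its range is refused whole. The fingers move at their own pace and stop on an object; the grip force is fixed at half the most. Time passes only in rows, so rows that do not move let the fingers close. It gives the time, the measured TCP pose, the force, the opening and the grip force at its end, in the units of the state.
- bot.read_state(): the state, without advancing time (a new reading comes with each control period).
- bot.grab_frame(name): name is "scene" or "top" or "wrist"; returns the picture (400x640x3 uint8, blue, green, red); there is no depth.
- bot.get_calibration(name): a dict with "vertical_fov" (degrees; the focal length in pixels is half the picture's height over the tangent of half this angle, whatever the lens; pixels are square), "cx", "cy" (the principal point, pixels), "dist_coeffs" ([k1, k2, p1, p2, k3] as OpenCV has them; the pictures are not rectified), "pose" (4x4, takes a point from camera to world coordinates); the wrist camera has in their place "hand_eye" (4x4, takes a point from camera to tool coordinates, whose origin is the TCP and whose axes are the flange's). Camera axes: x right, y down, z forward; pixel columns grow to the right and rows downward; lengths in m; the calibration is good to about 2 mm. A picture is of the moment at which its call begins: read the wrist's pose just before it. get_calibration takes no time and is no camera call.
- bot.close_job(): hands the job in; it is judged then, once.
The state is a dict: "clock": time; "qpos": joint angles; "dq": joint speeds; "effort": joint torques, N m; "tcp_pos": TCP position; "eef_rot": TCP orientation; "wrist_force": force on the tool from outside, world axes, zero at the start; "ft_torque": the same for the moment, N m; "opening": opening from 0.0 (shut) to 1.0 (fully open); "grasp_force": force on a finger pad.
Only numpy, scipy, OpenCV 4.12 (cv2) and the standard library are available. Lean on these libraries where they do the work, as an engineer would, in place of code of your own. Each camera call takes 0.05 s, during which the arm holds its last target. There are 200 camera calls.

### The job

Do the point-and-check before the vacuum is put on: point straight down at the mouth of the larger of the two conical flasks, with the fingertips one to four centimetres above it and touching nothing, and stay there for about two seconds; then point in the same way at the middle of the round dial gauge on the vacuum manifold, again for about two seconds. Only after that, gently push the manifold's vent lever with the outside of the fingers, without pinching it, all the way over to the end of its swing on the far side, leave it there and back clear. Do not point low over the other three vessels, and do not touch, move or lift any glassware, the gauge or the other things on the bench.

Things in the scene. Friction and masses are not known exactly. Their poses are not given: they have to be found in the camera images.
- flask_large: the larger conical (Erlenmeyer) flask, clear glass, loose, upright: base diameter 85 mm, 140 mm high, sloping in from 14 mm above the bench to a straight neck 34 mm across from 95 mm up, rim 42 mm across. Origin at the centre of its underside, z up. About 0.22 kg. The four vessels swap places between runs
- flask_large_mouth (a point): centre of the larger conical flask's mouth, level with its rim, 140 mm above its underside
- flask_small: the smaller conical flask, same shape, clear glass, loose: base diameter 64 mm, 100 mm high, rim 34 mm across. Origin at the centre of its underside. To be left alone
- flask_small_mouth (a point): centre of the smaller flask's mouth, 100 mm above its underside
- beaker: straight open glass beaker, loose, 70 mm across, 95 mm high. Origin at the centre of its underside. To be left alone
- beaker_rim (a point): centre of the beaker's mouth, 95 mm above its underside
- bottle: capped wide-mouth glass jar with a grey plastic cap, loose, 66 mm across, 130 mm high. Origin at the centre of its underside. To be left alone
- bottle_cap (a point): centre of the top of the jar's cap, 130 mm above its underside
- manifold: the vacuum manifold, fixed to the bench: an aluminium block 100 (x) by 250 (y) by 30 mm high. Origin at the centre of its underside; its x axis is the way the vent lever is pushed (away from the robot, turned by the block's yaw of up to 0.4 rad either way), y runs along the block. On top it carries the gauge (at y = +70 mm) and the vent lever (at y = -70 mm)
- gauge: round dial gauge on the manifold, fixed, its dial facing straight up: a dark case 68 mm across with a white face, on a short brass stem. Origin at the foot of the stem on the block's top, 30 mm above the bench; the case spans 58 to 82 mm above the bench
- gauge_face (a point): centre of the gauge's face, 83 mm above the bench; nothing of the gauge stands higher than 2 mm above it
- vent (a joint): angle of the vent lever, rad: 0 leaning 0.5 rad from upright towards the robot (the manifold's -x), 0.5 upright, 1.0 leaning 0.5 rad the far way (+x), its end stop, where the vent is closed. It starts between 0 and 0.25, swings about an axis along the manifold's y at (0, -70, 52) mm in the manifold's frame, is stiffened by light friction (about 1 N at the ball) and stays where it is left
- vent_tip (a point): centre of the vent lever's black ball, 26 mm across, 80 mm from the lever's axis (122 mm above the bench at either end of its swing, 132 mm when upright), on a 10 mm steel rod. The lever stands on a dark block 70 (x) by 50 (y) mm, whose top is 55 mm above the bench; its round boss reaches 65 mm
- timer: flat white bench timer, loose, 70 by 70 by 22 mm, origin at the centre of its underside. To be left alone
- dishes: clear stack of petri dishes, loose, 90 mm across, 30 mm high, origin at the centre of its underside. To be left alone
- scoop: steel powder scoop, spoon-shaped, 160 mm long, lying on the bench, loose. To be left alone
- stopper_box: small cardboard box, loose, 60 by 90 by 40 mm, origin at the centre of its underside. To be left alone

How it is judged:
By the outcome, as a careful person would: the job done as asked, in the order asked, and still so for the second after the job is handed in, with the robot touching nothing.
It also fails if it takes over 64 s, if anything falls off the work surface, if the arm or the gripper's body presses on something with over 40 N, if the wrist force passes 120 N, or if a joint passes its speed limit or range.

## Working session

There is one attempt and no reset: what is moved stays moved. The work goes in short steps, Python scripts to look and compute and a tool call to move; the robot and the scene stay as the last step left them, time stands still between calls to the robot, and variables do not carry over. Pictures are saved under pics/ and viewed, at most 10 in all, crops included, and the job is handed in when it is done.

Besides the shell and the picture viewer there is one more tool, called after "Call:" as a command line: name --argument value ..., lists and objects as JSON in quotes. jog_arm: Moves the arm, as the interface text tells. Its arguments: {"type":"object","properties":{"translation":{"type":"array"},"twist":{"type":"array"},"claw":{"type":"array"}},"required":["translation","twist","claw"]}

```bash
mkdir -p pics; python3 - <<'E'
from workcell import bot
import cv2
s=bot.read_state();print(s['clock'],s['tcp_pos'],s['eef_rot'],s['opening'])
for n in("scene","top"):
    cv2.imwrite(f"pics/{n}0.png",bot.grab_frame(n));c=bot.get_calibration(n);print(n,c)
print(bot.get_calibration("wrist"))
E
```

```text
0.0 [0.18520412 0.49080396 0.24937794] [-3.14012757e+00 -8.64918718e-06  2.78074263e+00] 1.0009656571686552
scene {'vertical_fov': 49.649183155248274, 'cx': 319.47938829657164, 'cy': 194.5721313078894, 'dist_coeffs': array([-0.07726951,  0.        ,  0.        ,  0.        ,  0.        ]), 'pose': array([[ 0.11135572,  0.58987966, -0.79977615,  1.25478032],
       [ 0.99374112, -0.07326943,  0.08432187, -0.06005475],
       [-0.00885939, -0.80416017, -0.59434665,  0.60821694],
       [ 0.        ,  0.        ,  0.        ,  1.        ]])}
top {'vertical_fov': 53.28456648074092, 'cx': 332.0938752208213, 'cy': 195.6508413969251, 'dist_coeffs': array([0.03254101, 0.        , 0.        , 0.        , 0.        ]), 'pose': array([[-0.0255009 , -0.99668614,  0.07724271,  0.47597646],
       [-0.99966456,  0.02507469, -0.00648274,  0.00729963],
       [ 0.00452442, -0.07738212, -0.99699124,  1.0544639 ],
       [ 0.        ,  0.        ,  0.        ,  1.        ]])}
{'vertical_fov': 71.81881108547427, 'cx': 313.3220356618217, 'cy': 201.18566165718678, 'dist_coeffs': array([0.01116805, 0.        , 0.        , 0.        , 0.        ]), 'hand_eye': array([[-6.90144581e-07, -9.55941662e-01, -2.93556706e-01,
         7.54396009e-02],
       [ 9.99999417e-01, -3.17771979e-04,  1.03244560e-03,
         6.87104945e-04],
       [-1.08024186e-03, -2.93556534e-01,  9.55941104e-01,
        -1.23620383e-01],
       [ 0.00000000e+00,  0.00000000e+00,  0.00000000e+00,
         1.00000000e+00]])}
```

View pics/top0.png

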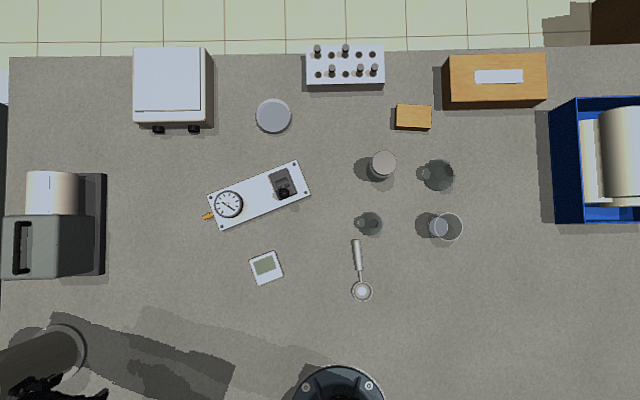

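View pics/scene0.png

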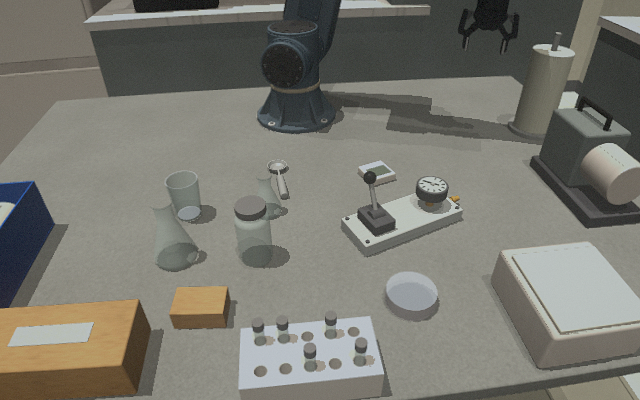

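```bash
python3 - <<'E'
import cv2,numpy as np
t=cv2.imread("pics/top0.png");s=cv2.imread("pics/scene0.png")
f=lambda im,x,y,w,h,k:cv2.resize(im[y:y+h,x:x+w],None,fx=k,fy=k,interpolation=cv2.INTER_CUBIC)
a=f(t,340,140,133,100,6)
cv2.imwrite("pics/a.png",a)
b=np.vstack([np.hstack([f(s,140,160,100,75,4),f(s,340,160,100,75,4)]),np.hstack([f(s,140,200,100,75,4),f(t,210,150,100,75,4)])])
cv2.imwrite("pics/b.png",b)
E
```

```text
(no output)
```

View pics/a.png

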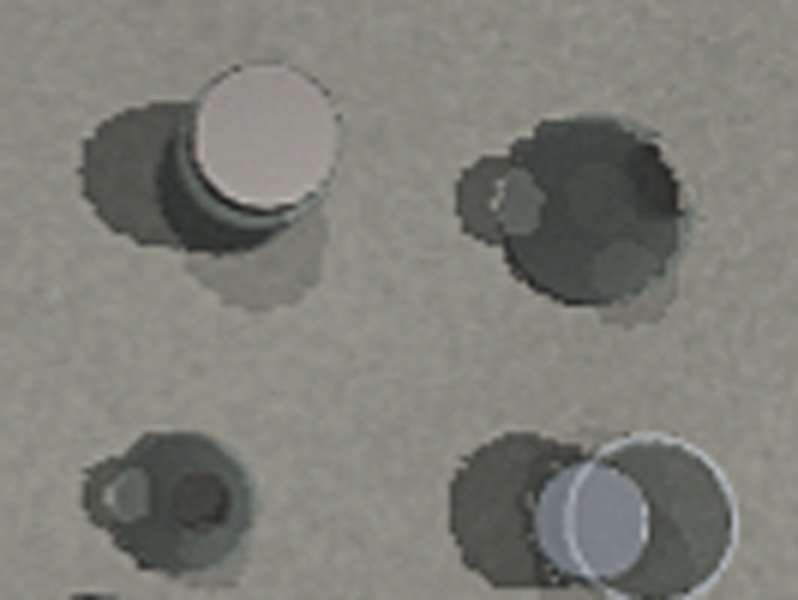

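View pics/b.png

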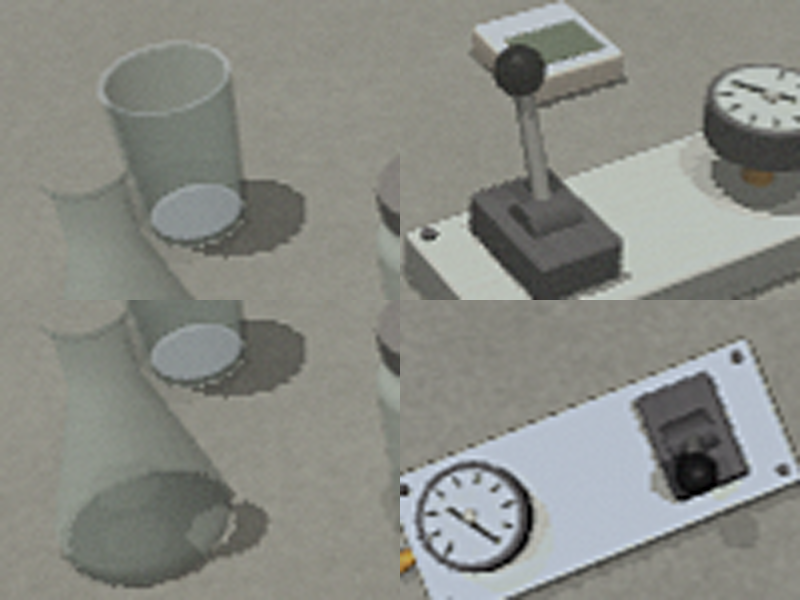

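```bash
cat > h.py <<'E'
import numpy as np,cv2
from workcell import bot
def ray(n,p,T=None):
    c=bot.get_calibration(n);f=200/np.tan(np.radians(c['vertical_fov']/2))
    K=np.array([[f,0,c['cx']],[0,f,c['cy']],[0,0,1]])
    u=cv2.undistortPoints(np.array([[p]],float),K,c['dist_coeffs'])[0,0]
    P=c['pose'] if T is None else T@c['hand_eye']
    return P[:3,3],P[:3,:3]@np.array([*u,1])
def atz(n,p,z,T=None):
    o,d=ray(n,p,T);return o+d*(z-o[2])/d[2]
def tri(a,b):
    (o,d),(q,e)=a,b
    s=np.linalg.lstsq(np.c_[d,-e],q-o,rcond=None)[0]
    A,B=o+s[0]*d,q+s[1]*e;return (A+B)/2,np.linalg.norm(A-B)
E
python3 - <<'E'
from h import *
np.set_printoptions(precision=4,suppress=True)
print("base",atz("top",(438.8,175),.004),atz("scene",(178,257),.004),"rim scene",atz("scene",(162.2,204),.14))
g=tri(ray("top",(228,204.2)),ray("scene",(432,184.2)));print("gauge",g)
b=tri(ray("top",(283.2,193)),ray("scene",(370,177.5)));print("ball",b)
a=[atz("top",p,.03) for p in((294.2,164.2),(306.2,192.2),(211.2,197.5))]
print(a)
y=a[2]-a[0];x=a[0]-a[1];print(np.arctan2(-y[0],y[1]),np.arctan2(x[1],x[0]))
for n,p,z in(("small",(370,223),0),("beaker",(448,226),.095),("jar",(384,163),.13)):print(n,atz("top",p,z))
E
```

```text
base [ 0.6051 -0.2837  0.004 ] [ 0.6149 -0.2773  0.004 ] rim scene [ 0.6182 -0.2774  0.14  ]
gauge (array([0.5371, 0.2558, 0.0803]), np.float64(0.0011364016235647296))
ball (array([0.5572, 0.1154, 0.1229]), np.float64(0.00042292453317211755))
[array([0.6395, 0.0967, 0.03  ]), array([0.5659, 0.0671, 0.03  ]), array([0.5584, 0.3108, 0.03  ])]
0.36222198787473164 0.3819986172463985
small [ 0.4828 -0.0977  0.    ]
beaker [ 0.4704 -0.2747  0.095 ]
jar [ 0.6212 -0.1221  0.13  ]
```

Call:
jog_arm --translation '[[0,0,-0.3],[0,0,-0.3],[0,0,-0.3],[0,0,-0.3],[0,0,-0.3],[0,0,-0.3],[0,0,-0.3],[0,0,-0.3],[0,0,-0.3],[0,0,-0.3]]' --twist '[[0,0,0.963],[0,0,0.963],[0,0,0.963],[0,0,0.963],[0,0,0.963],[0,0,0.963],[0,0,0.963],[0,0,0.963],[0,0,0.963],[0,0,0.963]]' --claw '[1,1,1,1,1,1,1,1,1,1]'

```text
clock: 1.35
tcp_pos: [0.1853, 0.491, 0.3098]
eef_rot: [-3.141, 0.001, 1.938]
wrist_force: [-0.4, 0.0, -0.8]
opening: 0.0
grasp_force: 0.0
```

Call:
jog_arm --translation '[[-1,0.15,0],[-1,0.15,0],[-1,0.15,0],[-1,0.15,0],[-1,0.15,0],[-1,0.15,0],[-1,0.15,0],[-1,0.15,0],[-1,0.15,0],[-1,0.15,0],[-1,0.15,0],[-1,0.15,0],[-1,0.15,0],[-1,0.15,0],[-1,0.15,0],[-1,0.15,0],[-1,0.15,0],[-1,0.15,0],[-1,0.15,0],[-1,0.15,0]]' --twist '[[0,0,0],[0,0,0],[0,0,0],[0,0,0],[0,0,0],[0,0,0],[0,0,0],[0,0,0],[0,0,0],[0,0,0],[0,0,0],[0,0,0],[0,0,0],[0,0,0],[0,0,0],[0,0,0],[0,0,0],[0,0,0],[0,0,0],[0,0,0]]' --claw '[1,1,1,1,1,1,1,1,1,1,1,1,1,1,1,1,1,1,1,1]'

```text
clock: 3.85
tcp_pos: [0.3859, 0.1385, 0.31]
eef_rot: [3.141, 0.0, 1.94]
wrist_force: [1.0, 1.1, -1.5]
opening: -0.002
grasp_force: 0.0
```

Call:
jog_arm --translation '[[-1,0.15,0],[-1,0.15,0],[-1,0.15,0],[-1,0.15,0],[-1,0.15,0],[-1,0.15,0],[-1,0.15,0],[-1,0.15,0],[-1,0.15,0],[-1,0.15,0],[-1,0.15,0],[-1,0.15,0],[-1,0.15,0],[-1,0.15,0],[-1,0.15,0],[-1,0.15,0],[-1,0.15,0],[-1,0.15,0],[-1,0.15,0],[0,0,0]]' --twist '[[0,0,0],[0,0,0],[0,0,0],[0,0,0],[0,0,0],[0,0,0],[0,0,0],[0,0,0],[0,0,0],[0,0,0],[0,0,0],[0,0,0],[0,0,0],[0,0,0],[0,0,0],[0,0,0],[0,0,0],[0,0,0],[0,0,0],[0,0,0]]' --claw '[1,1,1,1,1,1,1,1,1,1,1,1,1,1,1,1,1,1,1,1]'

```text
clock: 6.35
tcp_pos: [0.5768, -0.1953, 0.3093]
eef_rot: [-3.141, -0.0, 1.939]
wrist_force: [-0.0, 0.5, 0.2]
opening: 0.0
grasp_force: 0.0
```

```bash
python3 - <<'E'
from h import *
import pickle
s=bot.read_state();print(s)
cv2.imwrite("pics/w1.png",bot.grab_frame("wrist"));pickle.dump((s['tcp_pos'],s['eef_rot']),open("w1.pkl","wb"))
E
```

```text
{'clock': 6.35, 'qpos': array([-3.26384272e-01,  3.80141913e-01,  3.41278479e-01,  1.53255901e+00,
       -1.65491070e-04,  8.75992070e-01]), 'dq': array([ 0.02062177, -0.02668818, -0.02915404,  0.00564672,  0.00519093,
        0.01357159]), 'effort': array([ -0.79818014, -64.93203163,  36.00043774,  -0.11246625,
        -0.1036893 ,  -0.18367034]), 'tcp_pos': array([ 0.5768296 , -0.19530133,  0.3093249 ]), 'eef_rot': array([-3.14100573e+00, -2.73738620e-04,  1.93921628e+00]), 'wrist_force': array([-0.04634607,  0.53939368,  0.18632754]), 'ft_torque': array([-0.00960811, -0.06445102,  0.05955836]), 'grasp_force': 0.0, 'opening': 0.0004719700592861719}
```

View pics/w1.png

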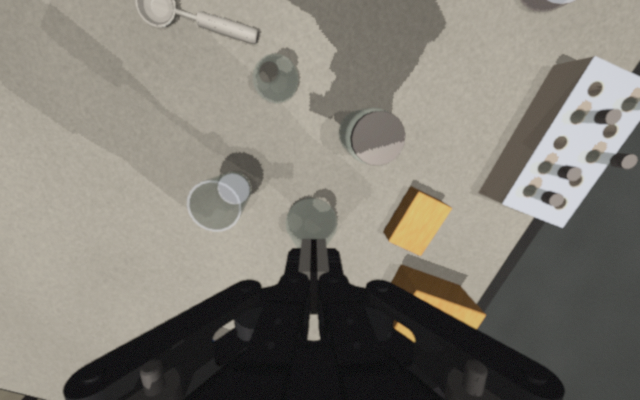

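```bash
cat >> h.py <<'E'
from scipy.spatial.transform import Rotation as R
def T(s):
    M=np.eye(4);M[:3,:3]=R.from_euler('xyz',s[1]).as_matrix();M[:3,3]=s[0];return M
def proj(p,M):
    c=bot.get_calibration("wrist");f=200/np.tan(np.radians(c['vertical_fov']/2))
    q=np.linalg.inv(M@c['hand_eye'])@np.array([*p,1]);return f*q[0]/q[2]+c['cx'],f*q[1]/q[2]+c['cy']
E
python3 - <<'E'
from h import *
import pickle
M=T(pickle.load(open("w1.pkl","rb")))
print("base",atz("wrist",(312.5,218),.004,M))
for d in(.0,.019,.032):print(d,proj((M@[0,0,d,1])[:3],M))
for p in((.605,-.284,.14),(.615,-.278,.14)):print(proj(p,M))
w=cv2.imread("pics/w1.png")[170:260,252:372];w=cv2.convertScaleAbs(w,alpha=2,beta=-120)
s=cv2.imread("pics/scene0.png")[185:275,130:250];s=cv2.convertScaleAbs(s,alpha=2.,beta=-100)
cv2.imwrite("pics/c.png",np.vstack([np.hstack([cv2.resize(w,(400,300),interpolation=2),cv2.resize(s,(400,300),interpolation=2)])]))
E
```

```text
base [ 0.60616056 -0.27467922  0.004     ]
0.0 (np.float64(312.95613304416645), np.float64(272.53813075594667))
0.019 (np.float64(312.9840513115608), np.float64(254.66979875801655))
0.032 (np.float64(312.9997353974189), np.float64(244.63162377963184))
(np.float64(308.4417027005808), np.float64(264.5077621481134))
(np.float64(318.08119322183757), np.float64(263.0183586843624))
```

View pics/c.png

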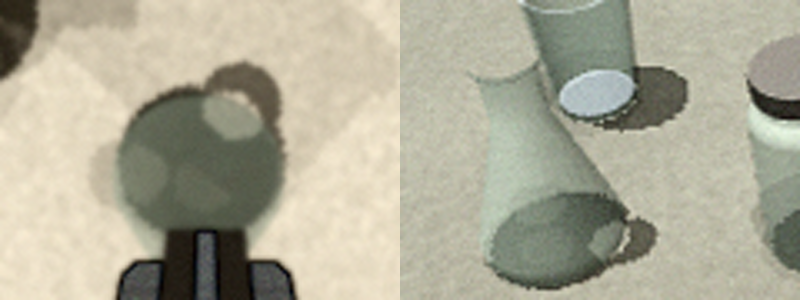

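Call:
jog_arm --translation '[[-0.9,0,0],[-0.9,0,0],[-0.9,0,0],[-0.9,0,0],[-0.9,0,0],[0,0,0.9],[0,0,0.9],[0,0,0.9],[0,0,0.9],[0,0,0.9],[0,0,0.9],[0,0,0.4],[0,0,0.4],[0,0,0],[0,0,0]]' --twist '[[0,0,0],[0,0,0],[0,0,0],[0,0,0],[0,0,0],[0,0,0],[0,0,0],[0,0,0],[0,0,0],[0,0,0],[0,0,0],[0,0,0],[0,0,0],[0,0,0],[0,0,0]]' --claw '[1,1,1,1,1,1,1,1,1,1,1,1,1,1,1]'

```text
clock: 8.28
tcp_pos: [0.609, -0.278, 0.1866]
eef_rot: [3.141, 0.001, 1.94]
wrist_force: [-0.7, -0.0, 0.8]
opening: -0.001
grasp_force: 0.0
```

```bash
python3 - <<'E'
from h import *
s=bot.read_state();print(s['clock'],s['tcp_pos'],s['eef_rot'],s['wrist_force'])
a=bot.grab_frame("scene")[130:280,100:250];b=bot.grab_frame("wrist")[150:350,220:420]
cv2.imwrite("pics/d.png",np.hstack([cv2.resize(a,(400,400),interpolation=2),cv2.resize(b,(400,400),interpolation=2)]))
E
```

```text
8.275 [ 0.60896486 -0.27798545  0.18661266] [3.14107189e+00 6.67486698e-04 1.94044455e+00] [-0.69047089 -0.01264892  0.80383469]
```

View pics/d.png

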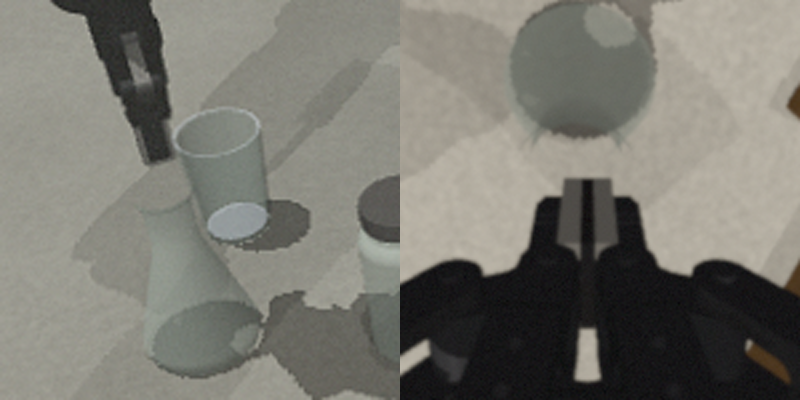

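```bash
python3 - <<'E'
from h import *
s=bot.read_state();M=T((s['tcp_pos'],s['eef_rot']))
for z in(0,.007):print(atz("wrist",(311.7,184.5),z,M))
E
```

```text
[ 0.60728547 -0.27777156  0.        ]
[ 0.60670564 -0.27617747  0.007     ]
```

Call:
jog_arm --translation '[[0,0,0],[0,0,0],[0,0,0],[0,0,0],[0,0,0],[0,0,0],[0,0,0],[0,0,0],[0,0,0],[0,0,0],[0,0,0],[0,0,0],[0,0,0],[0,0,0],[0,0,0],[0,0,0],[0,0,0],[0,0,0],[0,0,0],[0,0,0]]' --twist '[[0,0,0],[0,0,0],[0,0,0],[0,0,0],[0,0,0],[0,0,0],[0,0,0],[0,0,0],[0,0,0],[0,0,0],[0,0,0],[0,0,0],[0,0,0],[0,0,0],[0,0,0],[0,0,0],[0,0,0],[0,0,0],[0,0,0],[0,0,0]]' --claw '[1,1,1,1,1,1,1,1,1,1,1,1,1,1,1,1,1,1,1,1]'

```text
clock: 10.88
tcp_pos: [0.6087, -0.2778, 0.186]
eef_rot: [-3.142, 0.0, 1.94]
wrist_force: [-0.5, -0.1, 0.3]
opening: 0.003
grasp_force: 0.0
```

Call:
jog_arm --translation '[[0,0,-0.9],[0,0,-0.9],[0,0,-0.9],[0,0,-0.9],[0,0,-0.9],[0,0,-0.9],[0,0,-0.9],[0.97,0.233,0],[0.97,0.233,0],[0.97,0.233,0],[0.97,0.233,0],[0.97,0.233,0],[0.97,0.233,0],[0.97,0.233,0],[0.97,0.233,0],[0.97,0.233,0],[0.97,0.233,0],[0.97,0.233,0],[0.97,0.233,0],[0.97,0.233,0]]' --twist '[[0,0,0],[0,0,0],[0,0,0],[0,0,0],[0,0,0],[0,0,0],[0,0,0],[0,0,0],[0,0,0],[0,0,0],[0,0,0],[0,0,0],[0,0,0],[0,0,0],[0,0,0],[0,0,0],[0,0,0],[0,0,0],[0,0,0],[0,0,0]]' --claw '[1,1,1,1,1,1,1,1,1,1,1,1,1,1,1,1,1,1,1,1]'

```text
clock: 13.38
tcp_pos: [0.5739, -0.0194, 0.312]
eef_rot: [-3.142, 0.0, 1.94]
wrist_force: [0.0, 0.2, -0.3]
opening: -0.002
grasp_force: 0.0
```

Call:
jog_arm --translation '[[0.97,0.233,0],[0.97,0.233,0],[0.97,0.233,0],[0.97,0.233,0],[0.97,0.233,0],[0.97,0.233,0],[0.97,0.233,0],[0.97,0.233,0],[0.97,0.233,0],[0.97,0.233,0],[0.97,0.233,0],[0,0,0],[0,0,0]]' --twist '[[0,0,0],[0,0,0],[0,0,0],[0,0,0],[0,0,0],[0,0,0],[0,0,0],[0,0,0],[0,0,0],[0,0,0],[0,0,0],[0,0,0],[0,0,0]]' --claw '[1,1,1,1,1,1,1,1,1,1,1,1,1]'

```text
clock: 15.0
tcp_pos: [0.5448, 0.1968, 0.312]
eef_rot: [-3.141, 0.0, 1.941]
wrist_force: [-0.6, 0.2, -0.5]
opening: 0.002
grasp_force: 0.0
```

```bash
python3 - <<'E'
from h import *
s=bot.read_state();print(s['clock'],s['tcp_pos'],s['eef_rot'],s['qpos'])
M=T((s['tcp_pos'],s['eef_rot']))
cv2.imwrite("pics/w2.png",bot.grab_frame("wrist"))
print(proj((.537,.256,.083),M),proj((.5572,.1154,.1229),M))
E
```

```text
15.0 [0.54477636 0.19675685 0.31195263] [-3.14133245e+00  3.09631228e-04  1.94069049e+00] [ 3.46747870e-01  3.24204360e-01  2.64140885e-01  1.51098582e+00
 -3.15570430e-04  1.54765012e+00]
(np.float64(324.57320213313176), np.float64(131.5013463613029)) (np.float64(298.8627879376186), np.float64(247.3817854537845))
```

View pics/w2.png

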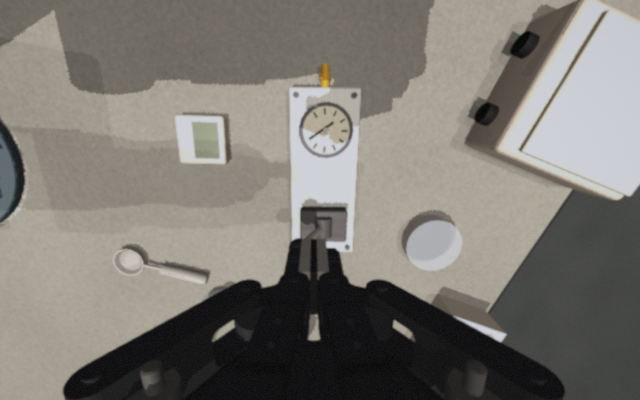

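Call:
jog_arm --translation '[[0.74,0.19,0],[0.74,0.19,0],[0.74,0.19,0],[0.74,0.19,0],[0,0,0.9],[0,0,0.9],[0,0,0.9],[0,0,0.9],[0,0,0.9],[0,0,0.9],[0,0,0.9],[0,0,0.9],[0,0,0.9],[0,0,0.5],[0,0,0.5],[0,0,0],[0,0,0],[0,0,0]]' --twist '[[0,0,0],[0,0,0],[0,0,0],[0,0,0],[0,0,0],[0,0,0],[0,0,0],[0,0,0],[0,0,0],[0,0,0],[0,0,0],[0,0,0],[0,0,0],[0,0,0],[0,0,0],[0,0,0],[0,0,0],[0,0,0]]' --claw '[1,1,1,1,1,1,1,1,1,1,1,1,1,1,1,1,1,1]'

```text
clock: 17.3
tcp_pos: [0.5379, 0.2576, 0.1306]
eef_rot: [3.141, -0.0, 1.94]
wrist_force: [-0.3, 0.1, 0.4]
opening: -0.002
grasp_force: 0.0
```

Call:
jog_arm --translation '[[0,0,0],[0,0,0],[0,0,0],[0,0,0],[0,0,0],[0,0,0],[0,0,0],[0,0,0],[0,0,0],[0,0,0],[0,0,0],[0,0,0],[0,0,0],[0,0,0],[0,0,0],[0,0,0],[0,0,0],[0,0,0],[0,0,0],[0,0,0]]' --twist '[[0,0,0],[0,0,0],[0,0,0],[0,0,0],[0,0,0],[0,0,0],[0,0,0],[0,0,0],[0,0,0],[0,0,0],[0,0,0],[0,0,0],[0,0,0],[0,0,0],[0,0,0],[0,0,0],[0,0,0],[0,0,0],[0,0,0],[0,0,0]]' --claw '[1,1,1,1,1,1,1,1,1,1,1,1,1,1,1,1,1,1,1,1]'

```text
clock: 19.8
tcp_pos: [0.5376, 0.2574, 0.13]
eef_rot: [-3.142, 0.0, 1.94]
wrist_force: [-0.2, 0.7, 0.0]
opening: 0.004
grasp_force: 0.0
```

Call:
jog_arm --translation '[[0,0,-0.8],[0,0,-0.8],[0,0,-0.8],[0,0,-0.8],[0,0,-0.8],[-0.875,-0.53,0],[-0.875,-0.53,0],[-0.875,-0.53,0],[-0.875,-0.53,0],[-0.875,-0.53,0],[-0.875,-0.53,0],[-0.875,-0.53,0],[-0.875,-0.53,0],[0,0,0],[0,0,0.84],[0,0,0.84],[0,0,0.84],[0,0,0.84],[0,0,0.84],[0,0,0]]' --twist '[[0,0,0],[0,0,0],[0,0,0],[0,0,0],[0,0,0],[0,0,0],[0,0,0],[0,0,0],[0,0,0],[0,0,0],[0,0,0],[0,0,0],[0,0,0],[0,0,0],[0,0,0],[0,0,0],[0,0,0],[0,0,0],[0,0,0],[0,0,0]]' --claw '[1,1,1,1,1,1,1,1,1,1,1,1,1,1,1,1,1,1,1,1]'

```text
clock: 22.3
tcp_pos: [0.5084, 0.0964, 0.125]
eef_rot: [-3.139, -0.0, 1.941]
wrist_force: [0.1, -0.7, 0.6]
opening: -0.001
grasp_force: 0.0
```

Call:
jog_arm --translation '[[0,0.25,0],[0,0.25,0],[0,0.25,0],[0,0.25,0],[0,0.25,0],[0,0.25,0],[0,0.25,0],[0,0.25,0],[0,0.25,0],[0,0.25,0],[0,0.25,0],[0,0.25,0]]' --twist '[[0,0,0],[0,0,0],[0,0,0],[0,0,0],[0,0,0],[0,0,0],[0,0,0],[0,0,0],[0,0,0],[0,0,0],[0,0,0],[0,0,0]]' --claw '[1,1,1,1,1,1,1,1,1,1,1,1]'

```text
clock: 23.8
tcp_pos: [0.5654, 0.1181, 0.126]
eef_rot: [-3.142, 0.0, 1.94]
wrist_force: [-1.4, -0.9, 0.1]
opening: -0.003
grasp_force: 0.4
```

```bash
python3 - <<'E'
from h import *
a=bot.grab_frame("scene")[110:260,320:470];b=bot.grab_frame("wrist")[100:300,220:420]
cv2.imwrite("pics/e.png",np.hstack([cv2.resize(a,(400,400),interpolation=2),cv2.resize(b,(400,400),interpolation=2)]))
E
```

```text
(no output)
```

View pics/e.png

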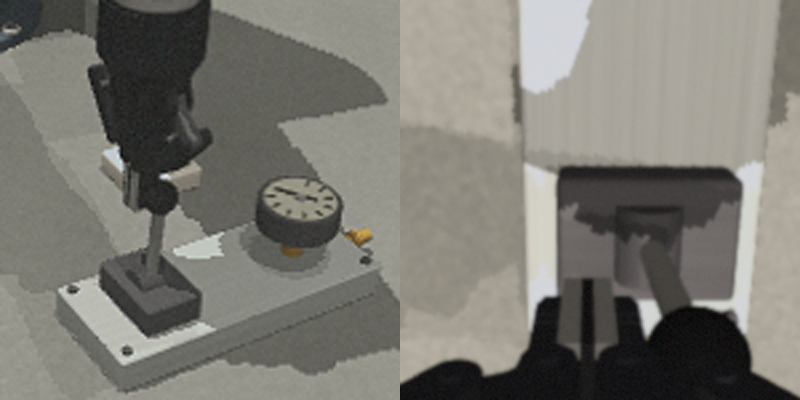

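Call:
jog_arm --translation '[[0,0.25,0],[0,0.25,0],[0,0.25,0],[0,0.25,0],[0,0.25,0],[0,0.2,0],[0,0.1,0]]' --twist '[[0,0,0],[0,0,0],[0,0,0],[0,0,0],[0,0,0],[0,0,0],[0,0,0]]' --claw '[1,1,1,1,1,1,1]'

```text
clock: 24.78
tcp_pos: [0.5941, 0.1292, 0.1259]
eef_rot: [-3.141, 0.0, 1.941]
wrist_force: [-1.2, -0.6, -0.8]
opening: 0.003
grasp_force: 0.4
```

Call:
jog_arm --translation '[[0,0.1,0],[0,0.1,0]]' --twist '[[0,0,0],[0,0,0]]' --claw '[1,1]'

```text
clock: 25.02
tcp_pos: [0.5977, 0.1306, 0.126]
eef_rot: [-3.141, 0.0, 1.94]
wrist_force: [-0.9, 0.4, -0.2]
opening: -0.006
grasp_force: 0.5
```

Call:
jog_arm --translation '[[0,0.1,0],[0,0.05,0],[0,0,0]]' --twist '[[0,0,0],[0,0,0],[0,0,0]]' --claw '[1,1,1]'

```text
clock: 25.4
tcp_pos: [0.5988, 0.131, 0.1258]
eef_rot: [-3.138, 0.0, 1.94]
wrist_force: [-7.9, -3.9, 2.9]
opening: 0.005
grasp_force: 4.2
```

Call:
jog_arm --translation '[[0,0.05,0],[0,0,0]]' --twist '[[0,0,0],[0,0,0]]' --claw '[1,1]'

```text
clock: 25.65
tcp_pos: [0.599, 0.1311, 0.1258]
eef_rot: [-3.137, 0.0, 1.94]
wrist_force: [-10.6, -3.8, 5.8]
opening: 0.0
grasp_force: 5.8
```

Call:
jog_arm --translation '[[0,-0.2,0],[0,-0.4,0],[0,-0.6,0],[0,-0.8,0],[0,-0.8,0],[0,-0.8,0],[0,0,-0.8],[0,0,-0.8],[0,0,-0.8],[0,0,-0.8],[0,0,-0.8],[0,-1,-0.8],[0,-1,-0.8],[0,-1,0],[0,-1,0],[0,-1,0],[0,0,0],[0,0,0]]' --twist '[[0,0,0],[0,0,0],[0,0,0],[0,0,0],[0,0,0],[0,0,0],[0,0,0],[0,0,0],[0,0,0],[0,0,0],[0,0,0],[0,0,0],[0,0,0],[0,0,0],[0,0,0],[0,0,0],[0,0,0],[0,0,0]]' --claw '[1,1,1,1,1,1,1,1,1,1,1,1,1,1,1,1,1,1]'

```text
clock: 27.9
tcp_pos: [0.4414, 0.0699, 0.2382]
eef_rot: [3.141, 0.0, 1.94]
wrist_force: [0.6, 0.9, 0.4]
opening: -0.001
grasp_force: 0.0
```

```bash
python3 - <<'E'
from h import *
s=bot.read_state();print(s['clock'],s['tcp_pos'],s['wrist_force'])
a=bot.grab_frame("scene")[110:290,140:470]
cv2.imwrite("pics/f.png",cv2.resize(a,(792,432),interpolation=2))
E
```

```text
27.9 [0.44138024 0.06994343 0.23822646] [0.59381238 0.87278281 0.36402198]
```

View pics/f.png

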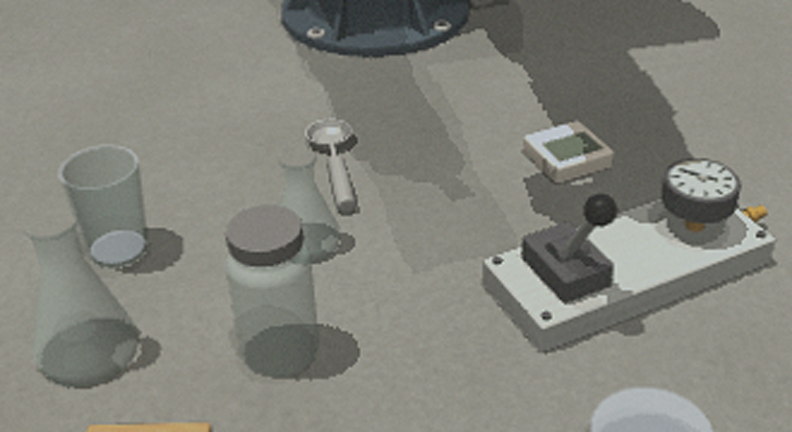

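The lever leans to the far side, with its ball at crop (599,209), which is scene pixel (389.6,197). The rest of the bench is undisturbed. I'll check the ball's position numerically and hand in.

```bash
python3 - <<'E'
from h import *
b=atz("scene",(389.6,197.1),.122);print(b, (b[:2]-[.5572,.1154])@[.935,.355])
E
```

```text
[0.62466105 0.13863626 0.122     ] 0.07132494989518738
```

```bash
python3 -c "
from workcell import bot
print(bot.close_job())"
```

```text
the job is handed in; nothing more can be done
None
```

Job handed in at about 28 s: I pointed at the large flask's mouth and then the gauge for about 2.5 s each (tips roughly 27 mm above both), then pushed the vent lever to its far end stop (peak about 13 N at the wrist) and backed the arm clear; the last picture shows nothing else moved.

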